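# Push home a new under-sink filter cartridge and click its reminder dial to six

## Robot

A 6-joint arm with a two-finger parallel gripper is mounted at the origin on the work surface. World frame = base frame: x ahead of the robot, y to its left, z up, the work surface at z = 0. Lengths are in m, angles in rad, forces in N, time in s.
With the tool pointing down it reaches from about 0.375 to 0.825 m from the base axis. Payload 5.5 kg.
Tool frame: the origin (TCP) lies between the finger pads; the fingertips stand 11 mm ahead of it and the grasp point (between the pads) lies 8 mm behind it; z points along the fingers, y is the direction in which the jaws open and shut (so a half turn about z gives the same grasp; the last joint's range is limited). The gripper opens to 85 mm and grips with 20 to 120 N. Pads are 22 mm wide; open, the fingers measure 114 mm over their backs; the gripper's body (76 mm by 85 mm) begins 54 mm behind the grasp point. The pads swing forward as they close: fully open they stand 13 mm farther back than shut.
Start: joints at [1.147, 0.314, -0.047, 1.21, 0, 1.571], TCP at [0.247, 0.547, 0.242] pointing down, gripper open.
Joint ranges: [-2.67, 2.67], [-0.69, 1.73], [-1.03, 1.25], [-2.08, 2.16], [-1.42, 1.45], [-3.14, 3.14]. Speed limits (rad/s): [2.39, 2.39, 3.01, 3.14, 3.14, 3.14].

## Interface

Orientations are given as a unit quaternion [w, x, y, z].
In Python, from station import robot gives the robot as it stands.
- The arm moves only by the tool servo_tool, never from a script. Its argument "commands" is a list that holds one entry, the list of rows, each a list of 7 numbers: the turn, a rotation vector about the tool's x, y, z in degrees, then the shift along the tool's x, y, z in m, then the gripper command: -1 is fully open, 1 is shut, values between are in proportion. A call has 1 to 12 rows; each row is the pose to reach, as a shift and turn from the pose commanded when the call began, along the tool's axes at that moment; what a row does not reach only later rows make up. A row lasts 1/10 s, in which the tool goes at most 50 mm and 8.59 degrees, less where a joint would pass 70% of its speed; a pose out of reach is approached as far as the arm can. A call with a gripper value outside its range is refused whole. The fingers move at their own pace and stop on an object; "grip_force" is the grip in N (left out, the last holds). Time passes only in rows, so rows that repeat a pose let the fingers close. It gives the time, the measured TCP pose, the force and the opening at its end, in the units of the state.
- robot.get_state(): the state, without advancing time (a new reading comes with each control period).
- robot.capture(name): name is "scene" or "top"; returns (picture, depth): 480x640x3 uint8, red, green, blue; 480x640 float32, m along the optical axis (not along the pixel's ray), 0 where there is no reading.
- robot.camera_info(name): a dict with "camera_matrix" (3x3 intrinsics, pixels), "rvec" (rotation vector, rad) and "tvec" (3), from world to camera coordinates, as OpenCV has them. Camera axes: x right, y down, z forward; pixel columns grow to the right and rows downward; lengths in m; the calibration is good to about 2 mm. A picture is of the moment at which its call begins. camera_info takes no time and is no camera call.
- robot.finish_job(): hands the job in, once; it reports no verdict.
The state is a dict: "clock": time; "q": joint angles; "dq": joint speeds; "joint_torque": joint torques, N m; "tool_pos": TCP position; "ee_rot": TCP orientation; "contact_force": force on the tool from outside, world axes, zero at the start; "moment": the same for the moment, N m; "width": finger opening in m.
Only numpy, scipy, OpenCV 4.12 (cv2) and the standard library are available. Lean on these libraries where they do the work, as an engineer would, in place of code of your own. Each camera call takes 0.05 s, during which the arm holds its last target.

## Task

On the under-sink water filter, slide the white filter cartridge along its rails right home against the head, until the spring catch clicks up behind its lug. Then set the change-reminder dial on the head to six months: six clicks clockwise from the long 'off' mark (it may already stand a few clicks on), and leave it resting in that click. Do not disturb the things standing around.

Things in the scene. Friction and masses are not known exactly. Their poses are not given: they have to be found in the camera images.
- filter_unit: Fixed water filter: grey base plate 150 (x) x 310 (y) x 20 mm; at its -y end two low rails along y, at its +y end a white square head 130 x 130 mm, centre y = +85 mm, flat top 90 mm above the work surface, spanning y = +20 to +150. Origin: centre of the plate's underside, z up, on the work surface: only its place and yaw vary.
- cartridge (a joint): Slide (m) of the filter cartridge, a white lying cylinder 50 mm thick, 90 long, on a 70 x 90 mm grey sled captive on the rails. Grows along the unit's +y: 0 = far out (starts at 0 to 0.030), 0.070 = hard stop against the head. Takes about 2 N, up to 6 N over the catch (0.048 to 0.064). The catch snaps up behind its lug at 0.066 to 0.068 and then holds it.
- cartridge_fin (a point): Grip point on the cartridge's grey upright fin, 119 mm above the work surface. The fin is 14 mm thick (across the unit's x), 44 mm long (along the unit's y, centred here), its top 135 mm above the work surface; the cylinder's top below it is 89 mm above. Axes as the unit's. Moves with the cartridge.
- catch (a joint): How far (m) the spring catch is pressed: 0 = up (rest), 0.010 = fully down. Steel wedge 14 mm wide beside the rails on the unit's -x side, ramp facing -y, upright locking face towards +y at y = -61 mm in the unit's frame. The cartridge's lug (8 mm steel pin on its -x side) rides over the ramp and presses it down; it springs up (2.5 to 5 N) once the lug has passed.
- catch_top (a point): Top edge of the catch, 39 mm above the work surface when up, at x = -47, y = -63 mm in the unit's frame.
- dial (a joint): Angle (rad) of the reminder dial, growing clockwise from above. 12 clicks 24 degrees (0.4189 rad) apart: 0 = off (pointer at the longest, thickest mark), 2.513 = six clicks, 4.608 = eleven; end stops just past 0 and eleven. Sprung detents (about 0.06 N m to leave one) pull it to the middle of the nearest click when let go. Starts in any of clicks 0 to 4.
- dial_grip (a point): Grip point on the dial's upright axis, 124 mm above the work surface, at the head's centre. Dial: 56 mm disc (top at 100 mm) with a grey grip bar 14 mm thick, 47 long, 100 to 140 mm above the work surface; one end blunt, the other a pointed nose with a white line on top. 12 black marks round it on the head: off 22 mm long, 3, 6 and 9 are 16 mm, the rest 9 mm.
- dial_pointer (a point): Pointed nose of the dial's bar, 23 mm from dial_grip at the same height: the dial points from dial_grip to here. In the unit's frame that is 312 degrees (counter-clockwise from the unit's +x, from above) at off and 24 degrees less per click: 168 degrees at six clicks.
- jug: Bystander: purple plastic jug, 86 mm across, 130 mm high, open on top, on the beige tray. Origin: centre of its underside.
- spray_a: Bystander: closed white spray bottle, 66 mm across, about 200 mm high, standing on the turntable in the tray. Origin: centre of its underside.
- spray_b: Bystander: closed clear spray bottle, 66 mm across, about 175 mm high, standing on the turntable in the tray. Origin: centre of its underside.
- aerator: Bystander: chrome tap aerator, 27 mm across, 22 mm high. Origin: centre of its underside.
- brush: Bystander: green scrubbing brush lying bristles down, 46 x 150 x 38 mm. Origin: centre of its underside.
- mousetrap: Bystander: unset steel mousetrap, 98 x 48 x 14 mm. Origin: centre of its underside.
- tray: Fixed beige plastic tray 320 (x) x 280 (y) x 30 mm with a white turntable of 176 mm diameter, its top 27 mm above the work surface, centred at x = +60 mm, with a thin central post 191 mm high. Origin: centre of its underside.

How it is judged:
By the outcome, as a careful person would: the job done as asked, in the order asked, and still so for the second after the job is handed in, with the robot touching nothing.
It also fails if it takes over 54 s, if anything falls off the work surface, if the arm or the gripper's body presses on something with over 40 N, if the wrist force passes 120 N, or if a joint passes its speed limit or range.

## Working session

There is one attempt and no reset: what is moved stays moved. The work goes in short steps, Python scripts to look and compute and a tool call to move; the robot and the scene stay as the last step left them, time stands still between calls to the robot, and variables do not carry over. Pictures are saved under pics/ and viewed, and the job is handed in when it is done.

Besides the shell and the picture viewer there is one more tool, called after "Emit:" as a command line: name --argument value ..., lists and objects as JSON in quotes. servo_tool: Moves the arm, as the interface text tells. Its arguments: {"type":"object","properties":{"commands":{"type":"array","items":{"type":"array","items":{"type":"array","items":{"type":"number"}}}},"grip_force":{"type":"number"}},"required":["commands"]}

```bash
mkdir -p pics; ls
cat > h.py <<'E'
import numpy as np, cv2
from station import robot
def cam(n):
    i=robot.camera_info(n);K=np.array(i["camera_matrix"],float);R=cv2.Rodrigues(np.array(i["rvec"],float))[0];t=np.array(i["tvec"],float).ravel();return K,R,t
def cap(n,f):
    p,d=robot.capture(n);cv2.imwrite(f"pics/{f}.png",p[...,::-1]);np.savez(f"pics/{f}.npz",p=p,d=d);return p,d
def world(n,d):
    K,R,t=cam(n);v,u=np.mgrid[:480,:640]
    c=np.stack([(u-K[0,2])/K[0,0]*d,(v-K[1,2])/K[1,1]*d,d],-1)
    return (c-t)@R
def proj(n,P):
    K,R,t=cam(n);c=np.atleast_2d(P)@R.T+t;c=c@K.T;return c[:,:2]/c[:,2:]
E
python3 - <<'E'
from h import *
for n in("scene","top"):
    cap(n,n+"0");K,R,t=cam(n);print(n,K.tolist(),(-R.T@t).round(3),R[2].round(2))
print(robot.get_state())
E
```

```text
pics
scene [[499.6904492131317, 0.0, 318.6146316827774], [0.0, 499.6904492131317, 248.1523815337074], [0.0, 0.0, 1.0]] [ 0.989 -0.772  0.871] [-0.38  0.67 -0.64]
top [[449.0324606815084, 0.0, 320.36651043969835], [0.0, 449.0324606815084, 238.26995568984776], [0.0, 0.0, 1.0]] [0.41  0.049 1.168] [ 0.12 -0.01 -0.99]
{'clock': 0.1, 'q': array([ 1.14698621e+00,  3.14119714e-01, -4.80305334e-02,  1.21019384e+00,
       -1.64735504e-06,  1.57076851e+00]), 'dq': array([-0.00145571, -0.00263146,  0.00074859,  0.0028074 ,  0.00083491,
       -0.00125093]), 'joint_torque': array([-4.99243779e-04, -5.40764737e+01,  3.40541840e+01,  1.12149096e-02,
       -5.85303428e-05, -5.27778312e-06]), 'tool_pos': array([0.24652547, 0.54643626, 0.24151955]), 'ee_rot': array([-1.61970014e-04,  2.10309066e-01,  9.77634644e-01, -7.56741746e-04]), 'contact_force': array([ 0.1322031 ,  0.1881232 , -0.04548989]), 'moment': array([-0.01066392, -0.01223714, -0.00312871]), 'width': 0.08545811579991446}
```

View pics/scene0.png

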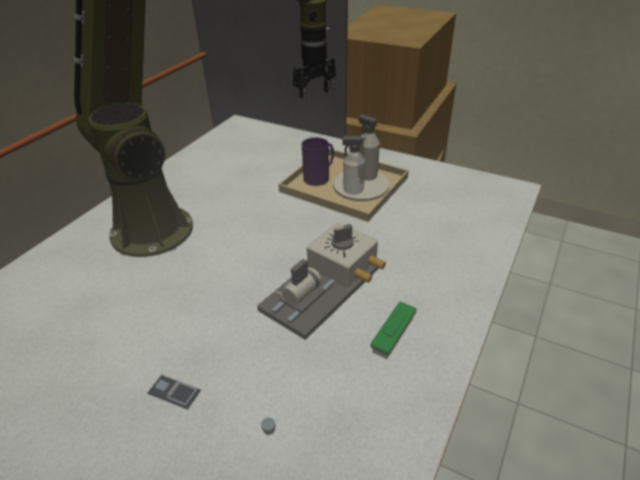

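View pics/top0.png

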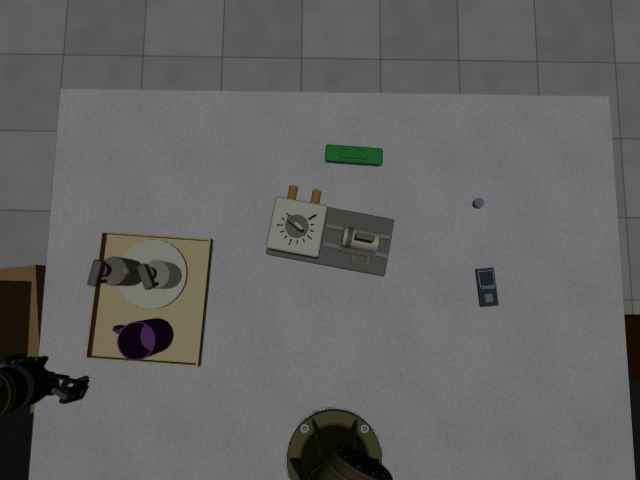

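The top view shows the head around (297,226), the fin around (361,239), and the catch at the lower side, around (360,262). Next I'll fit the unit's pose.

Run:
```python
from h import *
z=np.load("pics/top0.npz");p,d=z["p"],z["d"];W=world("top",d)
reg=np.zeros((480,640),bool);reg[180:290,250:410]=1
print("table z",np.median(W[300:340,250:400,2]))
m=reg&(abs(W[...,2]-.09)<.006)&(np.arange(640)[None]<330)
def rect(m):
    n,l,s,c=cv2.connectedComponentsWithStats(m.astype(np.uint8));k=1+np.argmax(s[1:,4]);q=W[l==k][:,:2]
    r=cv2.minAreaRect((q*1000).astype(np.float32));return r,len(q),np.median(W[l==k][:,2])
print("head",rect(m))
m=reg&(abs(W[...,2]-.02)<.006);print("plate",rect(m))
m=reg&(W[...,2]>.124)
n,l,s,c=cv2.connectedComponentsWithStats(m.astype(np.uint8))
for k in range(1,n):
    q=W[l==k];print(s[k],c[k],q.mean(0).round(4),cv2.minAreaRect((q[:,:2]*1000).astype(np.float32)))
img=cv2.resize(p[185:285,255:405,::-1],None,fx=5.3,fy=5.3,interpolation=cv2.INTER_CUBIC);cv2.imwrite("pics/z0.png",cv2.convertScaleAbs(img,alpha=1.3))
```

```text
table z 0.0001601893433143312
head (((565.4393920898438, 96.65167999267578), (130.20858764648438, 129.82681274414062), 79.68050384521484), 2376, np.float64(0.09003553169214687))
plate (((550.6259155273438, 12.843154907226562), (310.03057861328125, 150.83978271484375), 79.82247161865234), 2811, np.float64(0.019972741522177314))
[258 182   1   1   1] [258. 182.] [0.4098 0.0487 1.1676] ((409.8349914550781, 48.65581512451172), (0.0, 0.0), 0.0)
[331 184   1   1   1] [331. 184.] [0.4098 0.0487 1.1676] ((409.8349914550781, 48.65581512451172), (0.0, 0.0), 0.0)
[362 185   1   1   1] [362. 185.] [0.4098 0.0487 1.1676] ((409.8349914550781, 48.65581512451172), (0.0, 0.0), 0.0)
[396 184   1   1   1] [396. 184.] [0.4098 0.0487 1.1676] ((409.8349914550781, 48.65581512451172), (0.0, 0.0), 0.0)
[331 187   1   1   1] [331. 187.] [0.4098 0.0487 1.1676] ((409.8349914550781, 48.65581512451172), (0.0, 0.0), 0.0)
[359 186   1   1   1] [359. 186.] [0.4098 0.0487 1.1676] ((409.8349914550781, 48.65581512451172), (0.0, 0.0), 0.0)
[305 189   1   1   1] [305. 189.] [0.4098 0.0487 1.1676] ((409.8349914550781, 48.
[... 6237 characters left out ...]
0.0), 0.0)
[321 279   1   1   1] [321. 279.] [0.4098 0.0487 1.1676] ((409.8349914550781, 48.65581512451172), (0.0, 0.0), 0.0)
[264 282   1   1   1] [264. 282.] [0.4098 0.0487 1.1676] ((409.8349914550781, 48.65581512451172), (0.0, 0.0), 0.0)
[397 283   1   1   1] [397. 283.] [0.4098 0.0487 1.1676] ((409.8349914550781, 48.65581512451172), (0.0, 0.0), 0.0)
[308 284   1   1   1] [308. 284.] [0.4098 0.0487 1.1676] ((409.8349914550781, 48.65581512451172), (0.0, 0.0), 0.0)
[316 284   1   1   1] [316. 284.] [0.4098 0.0487 1.1676] ((409.8349914550781, 48.65581512451172), (0.0, 0.0), 0.0)
[391 285   1   1   1] [391. 285.] [0.4098 0.0487 1.1676] ((409.8349914550781, 48.65581512451172), (0.0, 0.0), 0.0)
```

View pics/z0.png

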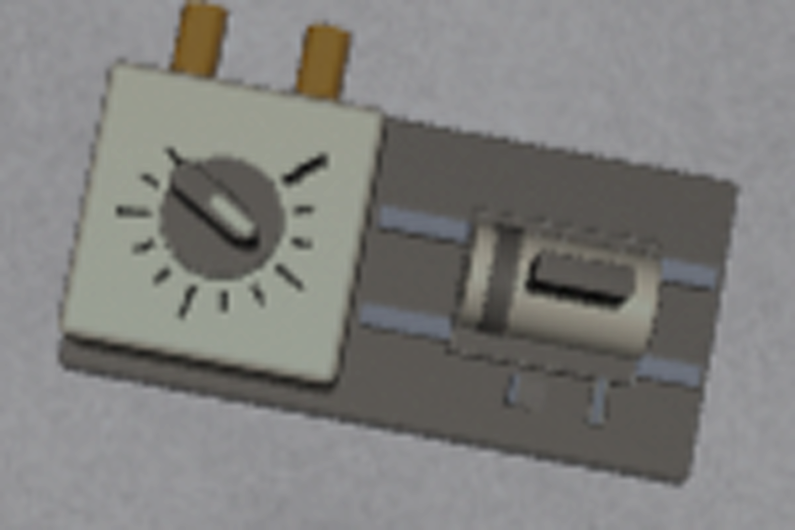

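```bash
cat >> h.py <<'E'
from scipy.spatial.transform import Rotation as Ro
YAW=np.radians(-10.2);UO=np.array([.5506,.0128])
def u2w(x,y): c,s=np.cos(YAW),np.sin(YAW);return UO+np.array([c*x-s*y,s*x+c*y])
def w2u(q): c,s=np.cos(YAW),np.sin(YAW);return (np.asarray(q)-UO)@np.array([[c,-s],[s,c]])
def row(pos,yang,base=None):
    s=robot.get_state()
    q=s["ee_rot"];R0=Ro.from_quat([q[1],q[2],q[3],q[0]]);p0=s["tool_pos"]
    a=np.radians(yang);y=np.array([np.cos(a),np.sin(a),0]);z=np.array([0,0,-1.]);x=np.cross(y,z)
    R1=Ro.from_matrix(np.stack([x,y,z],1))
    print("turn",(R0.inv()*R1).as_rotvec(degrees=True).round(1),"shift",R0.inv().apply(np.array(pos)-p0).round(4))
def st():
    s=robot.get_state();q=s["ee_rot"];R=Ro.from_quat([q[1],q[2],q[3],q[0]]).as_matrix()
    print("t",round(s["clock"],2),"p",s["tool_pos"].round(4),"yang",np.degrees(np.arctan2(R[1,1],R[0,1])).round(2),"tilt",R[:2,2].round(4),"F",s["contact_force"].round(1),"M",s["moment"].round(2),"w",round(s["width"],4),"q",s["q"].round(2))
E
cat > dial.py <<'E'
from h import *
import sys
f=sys.argv[1];n="top"
z=np.load(f"pics/{f}.npz");p,d=z["p"],z["d"];W=world(n,d)
U=w2u(W[...,:2]);ok=(d>.1)
C=np.array([0,.085])
m=ok&(abs(W[...,2]-.14)<.006)&(np.hypot(*(U-C).transpose(2,0,1))<.04)
q=U[m]-C;print("n",m.sum(),"mean",q.mean(0).round(4),cv2.minAreaRect((q*1000).astype(np.float32)))
br=p[m].astype(int).sum(1);w=br>np.percentile(br,80)
print("white centroid",q[w].mean(0).round(4),np.degrees(np.arctan2(*(q[w].mean(0))[::-1])).round(1))
e=np.linalg.eigh(np.cov(q.T))[1][:,1];t=q@e
print("axis deg",np.degrees(np.arctan2(e[1],e[0])).round(1),"ext",t.min().round(4),t.max().round(4))
m=ok&(abs(W[...,2]-.1345)<.005)&(abs(U[...,0])<.03)&(U[...,1]<0)
print("fin",U[m].mean(0).round(4),((U[m].max(0)+U[m].min(0))/2).round(4))
for k in range(12):
    a=np.radians(312-24*k);P=u2w(*(C+.024*np.array([np.cos(a),np.sin(a)])));
    if k in(0,3,6):print(k,proj(n,[[*P,.14]]).round(0))
E
python3 dial.py top0
python3 - <<'E'
from h import *
print(w2u([.5654,.0967]))
z=np.load("pics/top0.npz");W=world("top",z["d"])
for (u,v) in [(145,275),(100,272),(120,270),(145,335),(160,330),(148,270)]: print(u,v,W[v,u].round(3))
F=u2w(0,-.0787);row([*F,.33],-10.2);row([*F,.111],-10.2)
E
```

```text
n 112 mean [0.0004 0.0018] ((0.03409719467163086, 0.7737998962402344), (45.080970764160156, 14.028388023376465), 60.25856399536133)
white centroid [-0.0037 -0.0071] -117.7
axis deg 61.3 ext -0.0219 0.0232
fin [-0.0005 -0.0783] [-0.0001 -0.0787]
0 [[305. 218.]]
3 [[304. 230.]]
6 [[292. 233.]]
[-0.00029131  0.08519487]
145 275 [0.44  0.412 0.206]
100 272 [0.445 0.5   0.223]
120 270 [0.452 0.485 0.162]
145 335 [0.296 0.478 0.009]
160 330 [0.316 0.413 0.093]
148 270 [0.452 0.41  0.196]
turn [-0.1  0.1 75.9] shift [-0.5158 -0.4379 -0.0878]
turn [-0.1  0.1 75.9] shift [-0.5158 -0.4375  0.1312]
```

Emit:
servo_tool --commands '[[[0,0,0,0,0,-0.088,-1],[0,0,0,0,0,-0.088,-1],[0,0,75.9,-0.516,-0.438,-0.088,-1],[0,0,75.9,-0.516,-0.438,-0.088,-1],[0,0,75.9,-0.516,-0.438,-0.088,-1],[0,0,75.9,-0.516,-0.438,-0.088,-1],[0,0,75.9,-0.516,-0.438,-0.088,-1],[0,0,75.9,-0.516,-0.438,-0.088,-1],[0,0,75.9,-0.516,-0.438,-0.088,-1],[0,0,75.9,-0.516,-0.438,-0.088,-1],[0,0,75.9,-0.516,-0.438,-0.088,-1],[0,0,75.9,-0.516,-0.438,-0.088,-1]]]'

```text
clock: 1.3
tool_pos: [0.4614, 0.0932, 0.3302]
ee_rot: [-0.0, 0.768, 0.641, 0.0]
contact_force: [0.7, 0.1, -0.0]
width: 0.0856
```

Run:
```python
from h import *
st();F=u2w(0,-.0787);row([*F,.2],-10.2)
```

```text
t 1.3 p [0.4614 0.0932 0.3302] yang -10.33 tilt [-0.      0.0001] F [ 0.7  0.1 -0. ] M [ 0.09 -0.04  0.06] w 0.0856 q [ 0.2   0.05 -0.17  1.35  0.    1.95]
turn [-0.  -0.  -0.1] shift [-0.1418  0.1024  0.1302]
```

Emit:
servo_tool --commands '[[[0,0,0,-0.142,0.102,0.03,-1],[0,0,0,-0.142,0.102,0.06,-1],[0,0,0,-0.142,0.102,0.1,-1],[0,0,0,-0.142,0.102,0.13,-1],[0,0,0,-0.142,0.102,0.13,-1],[0,0,0,-0.142,0.102,0.13,-1],[0,0,0,-0.142,0.102,0.13,-1]]]'

```text
clock: 2.0
tool_pos: [0.5358, -0.0625, 0.2]
ee_rot: [-0.001, 0.767, 0.641, -0.0]
contact_force: [-0.5, 0.1, 0.9]
width: 0.0856
```

Run:
```python
from h import *
st();F=u2w(0,-.0787);row([*F,.111],-10.2)
```

```text
t 2.0 p [ 0.5358 -0.0625  0.2   ] yang -10.22 tilt [-0.0018  0.0006] F [-0.5  0.1  0.9] M [-0.06 -0.06 -0.01] w 0.0856 q [-0.12  0.22 -0.26  1.09  0.    1.63]
turn [-0.1 -0.  -0. ] shift [-0.002   0.0014  0.089 ]
```

Emit:
servo_tool --commands '[[[0,0,0,-0.001,0.001,0.04,-1],[0,0,0,-0.001,0.001,0.07,-1],[0,0,0,-0.001,0.001,0.089,-1],[0,0,0,-0.001,0.001,0.089,-1],[0,0,0,-0.001,0.001,0.089,-1]]]'

```text
clock: 2.5
tool_pos: [0.5382, -0.0631, 0.1131]
ee_rot: [0.001, 0.767, 0.642, 0.001]
contact_force: [-0.0, 0.4, 0.6]
width: 0.0853
```

Run:
```python
from h import *
st();F=u2w(0,-.0787);row([*F,.111],-10.2)
cap("top","t1");p,d=cap("scene","s1");cv2.imwrite("pics/s1z.png",cv2.resize(p[170:350,220:420,::-1],None,fx=3,fy=3,interpolation=cv2.INTER_CUBIC))
```

```text
t 2.5 p [ 0.5382 -0.0631  0.1131] yang -10.12 tilt [ 0.002  -0.0001] F [-0.   0.4  0.6] M [-0.03 -0.04 -0.03] w 0.0853 q [-0.12  0.29 -0.39  0.89  0.    1.63]
turn [ 0.1 -0.   0.1] shift [-0.0018 -0.0012  0.0021]
```

View pics/s1z.png

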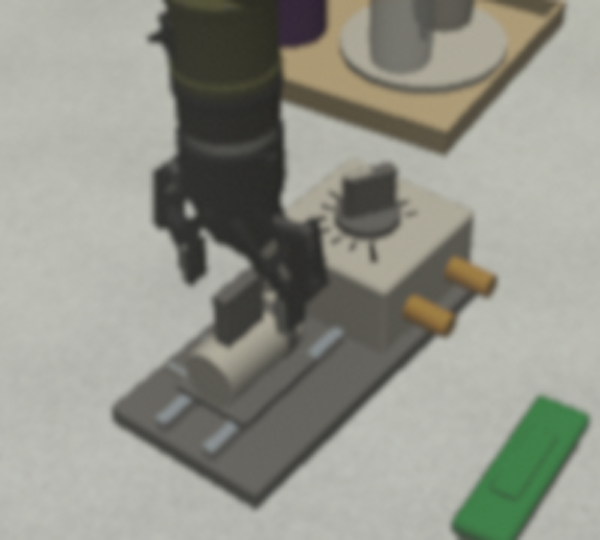

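The fingers straddle the fin at about (238,310) in the crop, so I'll close them.

Emit:
servo_tool --commands '[[[0,0,0,-0.0015,-0.001,0.002,1],[0,0,0,-0.0015,-0.001,0.002,1],[0,0,0,-0.0015,-0.001,0.002,1],[0,0,0,-0.0015,-0.001,0.002,1],[0,0,0,-0.0015,-0.001,0.002,1],[0,0,0,-0.0015,-0.001,0.002,1],[0,0,0,-0.0015,-0.001,0.002,1],[0,0,0,-0.0015,-0.001,0.002,1]]]' --grip_force 40

```text
clock: 3.4
tool_pos: [0.536, -0.0651, 0.1094]
ee_rot: [0.0, 0.767, 0.642, -0.0]
contact_force: [-1.1, -0.6, 2.5]
width: 0.0138
```

Run:
```python
from h import *
st();s=robot.get_state();print(w2u(s["tool_pos"][:2]))
```

```text
t 3.4 p [ 0.536  -0.0651  0.1094] yang -10.18 tilt [ 0.     -0.0001] F [-1.1 -0.6  2.5] M [-0.    0.25  0.07] w 0.0138 q [-0.12  0.29 -0.39  0.88 -0.    1.63]
[-0.0005964  -0.07925523]
```

Emit:
servo_tool --commands '[[[0,0,0,0.005,0,0,1],[0,0,0,0.01,0,0,1],[0,0,0,0.015,0,0,1],[0,0,0,0.02,0,0,1],[0,0,0,0.025,0,0,1],[0,0,0,0.03,0,0,1],[0,0,0,0.035,0,0,1],[0,0,0,0.04,0,0,1],[0,0,0,0.043,0,0,1],[0,0,0,0.046,0,0,1],[0,0,0,0.046,0,0,1]]]'

```text
clock: 4.5
tool_pos: [0.5443, -0.0184, 0.1094]
ee_rot: [-0.0, 0.767, 0.642, 0.001]
contact_force: [-2.7, 1.7, 4.2]
width: 0.0133
```

Run:
```python
from h import *
st();s=robot.get_state();print(w2u(s["tool_pos"][:2]))
```

```text
t 4.5 p [ 0.5443 -0.0184  0.1094] yang -10.13 tilt [0.0002 0.0014] F [-2.7  1.7  4.2] M [ 0.32  0.37 -0.01] w 0.0133 q [-0.03  0.3  -0.38  0.89  0.    1.71]
[-0.00066942 -0.03186436]
```

Emit:
servo_tool --commands '[[[0,0,0,0.0015,0,0,1],[0,0,0,0.003,0,0,1],[0,0,0,0.0045,0,0,1],[0,0,0,0.006,0,0,1],[0,0,0,0.006,0,0,1]]]'

```text
clock: 5.0
tool_pos: [0.5445, -0.017, 0.1094]
ee_rot: [0.003, 0.767, 0.641, -0.003]
contact_force: [-4.6, -13.9, 8.3]
width: 0.0133
```

Run:
```python
from h import *
st();s=robot.get_state();print(w2u(s["tool_pos"][:2]))
```

```text
t 5.0 p [ 0.5445 -0.017   0.1094] yang -10.26 tilt [-0.0012 -0.0077] F [ -4.6 -13.9   8.3] M [-2.31  0.86  0.18] w 0.0133 q [-0.03  0.3  -0.38  0.89 -0.01  1.72]
[-0.00069574 -0.03035541]
```

Emit:
servo_tool --commands '[[[0,0,0,0.0015,0,0,1],[0,0,0,0.003,0,0,1],[0,0,0,0.003,0,0,1],[0,0,0,0.003,0,0,1]]]'

```text
clock: 5.4
tool_pos: [0.5446, -0.0168, 0.1094]
ee_rot: [0.004, 0.768, 0.64, -0.005]
contact_force: [-5.7, -23.0, 8.3]
width: 0.0131
```

Run:
```python
from h import *
st();s=robot.get_state();print(w2u(s["tool_pos"][:2]))
p,d=cap("scene","s2");cv2.imwrite("pics/s2z.png",cv2.resize(p[210:350,240:400,::-1],None,fx=4,fy=4,interpolation=cv2.INTER_CUBIC))
```

```text
t 5.4 p [ 0.5446 -0.0168  0.1094] yang -10.36 tilt [-0.002  -0.0133] F [ -5.7 -23.    8.3] M [-4.02  1.19  0.28] w 0.0131 q [-0.02  0.3  -0.38  0.89 -0.01  1.73]
[-0.00068958 -0.03019273]
```

View pics/s2z.png

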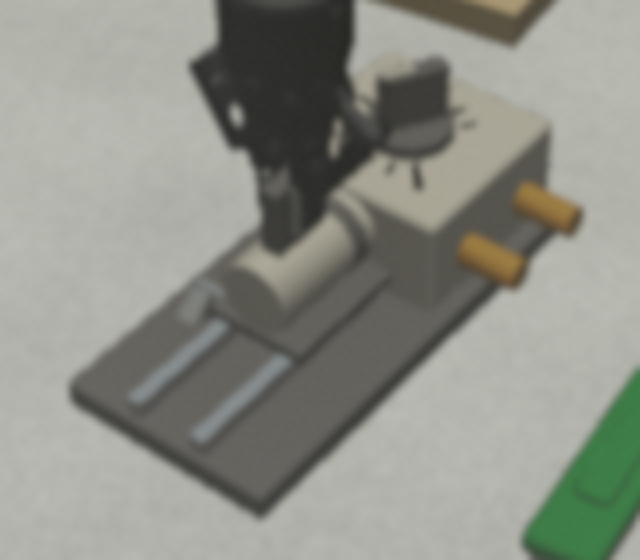

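Emit:
servo_tool --commands '[[[0,0,0,-0.003,0,0,1],[0,0,0,-0.006,0,0,1],[0,0,0,-0.007,0,0,1],[0,0,0,-0.007,0,0,1]]]'

```text
clock: 5.85
tool_pos: [0.5444, -0.0175, 0.1094]
ee_rot: [0.0, 0.767, 0.642, -0.0]
contact_force: [-2.2, -0.4, 5.7]
width: 0.0141
```

Run:
```python
from h import *
st();s=robot.get_state();print(w2u(s["tool_pos"][:2]))
```

```text
t 5.85 p [ 0.5444 -0.0175  0.1094] yang -10.17 tilt [-0. -0.] F [-2.2 -0.4  5.7] M [-0.34  0.5   0.04] w 0.0141 q [-0.03  0.3  -0.38  0.89 -0.    1.72]
[-0.00068299 -0.03093519]
```

Emit:
servo_tool --commands '[[[0,0,0,-0.002,0,0,1],[0,0,0,-0.004,0,0,1],[0,0,0,-0.006,0,0,1],[0,0,0,-0.006,0,0,1]]]'

```text
clock: 6.25
tool_pos: [0.5441, -0.0197, 0.1094]
ee_rot: [-0.003, 0.766, 0.642, 0.003]
contact_force: [1.0, 13.5, 3.6]
width: 0.0137
```

Run:
```python
from h import *
st();s=robot.get_state();print(w2u(s["tool_pos"][:2]))
```

```text
t 6.25 p [ 0.5441 -0.0197  0.1094] yang -10.06 tilt [0.0012 0.0082] F [ 1.  13.5  3.6] M [ 2.13  0.09 -0.05] w 0.0137 q [-0.04  0.3  -0.38  0.89  0.01  1.71]
[-0.00069094 -0.03314258]
```

Emit:
servo_tool --commands '[[[0,0,0,0.004,0,0,1],[0,0,0,0.008,0,0,1],[0,0,0,0.011,0,0,1],[0,0,0,0.012,0,0,1],[0,0,0,0.012,0,0,1],[0,0,0,0.009,0,0,1],[0,0,0,0.0075,0,0,1],[0,0,0,0.0075,0,0,1]]]'

```text
clock: 7.05
tool_pos: [0.5446, -0.0169, 0.1094]
ee_rot: [0.001, 0.767, 0.641, -0.001]
contact_force: [-2.2, -2.5, 4.7]
width: 0.0137
```

Run:
```python
from h import *
st();s=robot.get_state();print(w2u(s["tool_pos"][:2]))
```

```text
t 7.05 p [ 0.5446 -0.0169  0.1094] yang -10.19 tilt [-0.0003 -0.0018] F [-2.2 -2.5  4.7] M [-0.87  0.54  0.1 ] w 0.0137 q [-0.03  0.3  -0.38  0.89 -0.    1.72]
[-0.00067448 -0.03033175]
```

Emit:
servo_tool --commands '[[[0,0,0,0,0,0,-1],[0,0,0,0,0,0,-1],[0,0,0,0,0,0,-1],[0,0,0,0,0,0,-1],[0,0,0,0,0,-0.04,-1],[0,0,0,0,0,-0.08,-1],[0,0,0,0,0,-0.12,-1],[0,0,0,0,0,-0.12,-1],[0,0,0,0,0,-0.12,-1]]]'

```text
clock: 7.95
tool_pos: [0.5456, -0.0162, 0.2303]
ee_rot: [0.001, 0.767, 0.642, 0.001]
contact_force: [-0.3, -0.1, -0.1]
width: 0.0851
```

Run:
```python
from h import *
st();D=u2w(0,.085);print(D);row([*D,.23],139.8)
p,d=cap("scene","s3");cv2.imwrite("pics/s3z.png",cv2.resize(p[210:350,240:400,::-1],None,fx=4,fy=4,interpolation=cv2.INTER_CUBIC))
```

```text
t 7.95 p [ 0.5456 -0.0162  0.2303] yang -10.18 tilt [0.0026 0.    ] F [-0.3 -0.1 -0.1] M [ 0.01  0.06 -0.02] w 0.0851 q [-0.03  0.21 -0.2   1.15  0.    1.72]
[0.5656522  0.09645663]
turn [ 1.0e-01  2.0e-01 -1.5e+02] shift [ 0.1145 -0.0002  0.0003]
```

View pics/s3z.png

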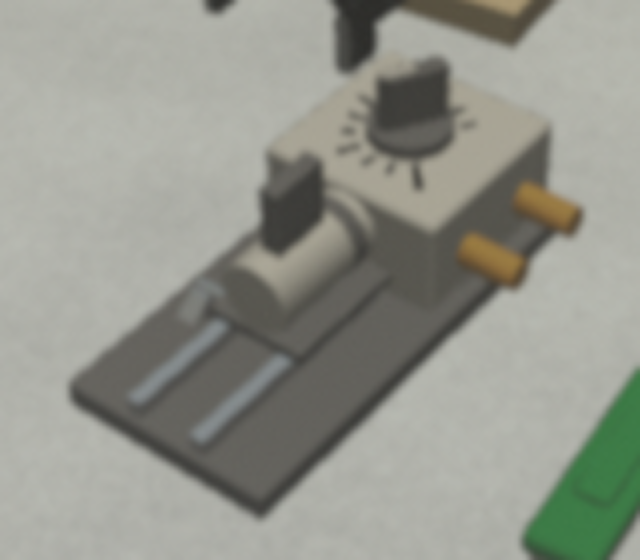

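Emit:
servo_tool --commands '[[[0,0,-75,0.057,0,0,-1],[0,0,-75,0.057,0,0,-1],[0,0,-75,0.114,0,0,-1],[0,0,-75,0.114,0,0,-1],[0,0,-75,0.114,0,0,-1],[0,0,-75,0.114,0,0,-1],[0,0,-75,0.114,0,0,-1],[0,0,-75,0.114,0,0,-1],[0,0,-75,0.114,0,0,-1],[0,0,-75,0.114,0,0,-1]]]'

```text
clock: 9.0
tool_pos: [0.5638, 0.0958, 0.2273]
ee_rot: [-0.002, 0.218, 0.976, -0.001]
contact_force: [0.9, 0.1, 0.3]
width: 0.0854
```

Run:
```python
from h import *
st();D=u2w(0,.085);row([*D,.23],139.8)
```

```text
t 9.0 p [0.5638 0.0958 0.2273] yang 64.83 tilt [-0.0033 -0.0005] F [0.9 0.1 0.3] M [ 0.03 -0.04  0.  ] w 0.0854 q [ 0.17  0.27 -0.14  1.16  0.    0.61]
turn [  0.   -0.2 -75. ] shift [-0.0014  0.0014 -0.0027]
```

Emit:
servo_tool --commands '[[[0,0,-75,0,0,0,-1],[0,0,-75,0,0,0,-1],[0,0,-75,0,0,0,-1],[0,0,-75,0,0,0,-1],[0,0,-75,0,0,0,-1],[0,0,-75,0,0,0,-1],[0,0,-75,0,0,0,-1],[0,0,-75,0,0,0,-1],[0,0,-75,0,0,0,-1],[0,0,-75,0,0,0,-1],[0,0,-75,0,0,0,-1]]]'

```text
clock: 10.1
tool_pos: [0.5644, 0.0958, 0.2284]
ee_rot: [-0.001, -0.419, 0.908, 0.0]
contact_force: [0.2, 0.1, -0.8]
width: 0.0853
```

Run:
```python
from h import *
st();D=u2w(0,.085);row([*D,.116],139.8)
```

```text
t 10.1 p [0.5644 0.0958 0.2284] yang 139.58 tilt [-0.0014 -0.0002] F [ 0.2  0.1 -0.8] M [ 0.03 -0.03 -0.04] w 0.0853 q [ 0.17  0.27 -0.14  1.16  0.   -0.7 ]
turn [ 0.1 -0.1 -0.2] shift [-0.0014 -0.0006  0.1124]
```

Emit:
servo_tool --commands '[[[0,0,0,-0.0013,-0.0005,0.05,-1],[0,0,0,-0.0013,-0.0005,0.09,-1],[0,0,0,-0.0013,-0.0005,0.112,-1],[0,0,0,-0.0013,-0.0005,0.112,-1],[0,0,0,-0.0013,-0.0005,0.112,-1],[0,0,0,-0.0013,-0.0005,0.112,-1]]]'

```text
clock: 10.7
tool_pos: [0.5674, 0.0968, 0.1191]
ee_rot: [0.001, -0.421, 0.907, -0.0]
contact_force: [0.2, -1.1, 0.1]
width: 0.0857
```

Run:
```python
from h import *
st();D=u2w(0,.085);row([*D,.116],139.8)
```

```text
t 10.7 p [0.5674 0.0968 0.1191] yang 139.76 tilt [0.0027 0.0005] F [ 0.2 -1.1  0.1] M [ 0.04 -0.03 -0.06] w 0.0857 q [ 0.17  0.34 -0.3   0.93  0.   -0.7 ]
turn [-0.1  0.1 -0. ] shift [0.0014 0.0012 0.0031]
```

Emit:
servo_tool --commands '[[[0,0,0,0.001,0.001,0.002,-1],[0,0,0,0.001,0.001,0.002,-1],[0,0,0,0.001,0.001,0.002,1],[0,0,0,0.001,0.001,0.002,1],[0,0,0,0.001,0.001,0.002,1],[0,0,0,0.001,0.001,0.002,1],[0,0,0,0.001,0.001,0.002,1],[0,0,0,0.001,0.001,0.002,1],[0,0,0,0.001,0.001,0.002,1],[0,0,0,0.001,0.001,0.002,1]]]'

```text
clock: 11.7
tool_pos: [0.5644, 0.0967, 0.1154]
ee_rot: [-0.0, -0.421, 0.907, 0.0]
contact_force: [-2.9, 0.5, 4.1]
width: 0.0138
```

Run:
```python
from h import *
st();D=u2w(0,.085);row([*D,.116],67.8)
```

```text
t 11.7 p [0.5644 0.0967 0.1154] yang 139.83 tilt [-0.0005  0.0006] F [-2.9  0.5  4.1] M [ 0.38  0.65 -0.04] w 0.0138 q [ 0.17  0.34 -0.31  0.92  0.   -0.7 ]
turn [ 0. -0. 72.] shift [-0.0006 -0.0012 -0.0006]
```

Emit:
servo_tool --commands '[[[0,0,6,0,0,0,1],[0,0,12,0,0,0,1],[0,0,18,0,0,0,1],[0,0,24,0,0,0,1],[0,0,30,0,0,0,1],[0,0,36,0,0,0,1],[0,0,42,0,0,0,1],[0,0,48,0,0,0,1],[0,0,54,0,0,0,1],[0,0,60,0,0,0,1],[0,0,66,0,0,0,1],[0,0,72,0,0,0,1]]]'

```text
clock: 12.9
tool_pos: [0.564, 0.0978, 0.1154]
ee_rot: [-0.001, 0.194, 0.981, 0.001]
contact_force: [-4.5, 5.9, 4.1]
width: 0.0136
```

Emit:
servo_tool --commands '[[[0,0,0,0,0,0,1],[0,0,0,0,0,0,1],[0,0,0,0,0,0,1]]]'

```text
clock: 13.2
tool_pos: [0.564, 0.0978, 0.1154]
ee_rot: [-0.001, 0.192, 0.981, 0.001]
contact_force: [-3.8, 5.4, 4.2]
width: 0.0134
```

Run:
```python
from h import *
st();D=u2w(0,.085);row([*D,.116],67.8)
```

```text
t 13.2 p [0.564  0.0978 0.1154] yang 67.86 tilt [-0.0012  0.0027] F [-3.8  5.4  4.2] M [ 1.03  0.92 -0.02] w 0.0134 q [ 0.17  0.34 -0.31  0.92  0.    0.56]
turn [ 0.1 -0.1  0.1] shift [-0.002  -0.0006 -0.0006]
```

Emit:
servo_tool --commands '[[[0,0,0,0.001,0.001,0,1],[0,0,0,0.001,0.001,0,-1],[0,0,0,0.001,0.001,0,-1],[0,0,0,0.001,0.001,0,-1],[0,0,0,0.001,0.001,0,-1],[0,0,0,0.001,0.001,-0.04,-1],[0,0,0,0.001,0.001,-0.08,-1],[0,0,0,0.001,0.001,-0.12,-1],[0,0,0,0.001,0.001,-0.16,-1],[0,0,0,0.001,0.001,-0.16,-1]]]'

```text
clock: 14.2
tool_pos: [0.5672, 0.0981, 0.2815]
ee_rot: [0.005, 0.192, 0.981, 0.002]
contact_force: [1.2, 0.3, 0.1]
width: 0.0853
```

Run:
```python
from h import *
st();row([.46,-.06,.3],67.8)
```

```text
t 14.2 p [0.5672 0.0981 0.2815] yang 67.81 tilt [0.0098 0.0015] F [1.2 0.3 0.1] M [ 0.   -0.07  0.01] w 0.0853 q [ 0.17  0.25 -0.05  1.27 -0.    0.56]
turn [0.3 0.5 0. ] shift [ 0.0394 -0.1868 -0.0198]
```

Emit:
servo_tool --commands '[[[0,0,0,0.03,-0.05,-0.03,-1],[0,0,0,0.03,-0.1,-0.03,-1],[0,0,0,0.03,-0.15,-0.03,-1],[0,0,0,0.02,-0.2,-0.03,-1],[0,0,0,0,-0.25,-0.03,-1],[0,0,0,-0.03,-0.3,-0.03,-1],[0,0,0,-0.05,-0.33,-0.03,-1],[0,0,0,-0.05,-0.33,-0.03,-1],[0,0,0,-0.05,-0.33,-0.03,-1]]]'

```text
clock: 15.1
tool_pos: [0.4856, -0.2283, 0.3043]
ee_rot: [-0.001, 0.194, 0.981, 0.0]
contact_force: [-0.2, 0.3, 0.4]
width: 0.0852
```

```bash
python3 - <<'E'
from h import *
st()
p,d=cap("top","t4");cv2.imwrite("pics/t4z.png",cv2.convertScaleAbs(cv2.resize(p[185:285,255:405,::-1],None,fx=5.3,fy=5.3,interpolation=cv2.INTER_CUBIC),alpha=1.3))
p,d=cap("scene","s4");cv2.imwrite("pics/s4z.png",cv2.resize(p[210:350,240:400,::-1],None,fx=5,fy=4.2,interpolation=cv2.INTER_CUBIC)[:600])
E
python3 dial.py t4
```

```text
t 15.1 p [ 0.4856 -0.2283  0.3043] yang 67.63 tilt [-0.0012  0.0005] F [-0.2  0.3  0.4] M [ 0.06 -0.01 -0.  ] w 0.0852 q [-0.44  0.18 -0.08  1.31  0.   -0.05]
n 115 mean [ 0.0011 -0.0005] ((0.1634979248046875, -0.008295059204101562), (13.791414260864258, 45.75352096557617), 77.49871826171875)
white centroid [-0.0077  0.0021] 165.0
axis deg 168.0 ext -0.023 0.0227
fin [-0.0005 -0.0294] [-0.0002 -0.0296]
0 [[305. 218.]]
3 [[304. 230.]]
6 [[292. 233.]]
```

View pics/t4z.png

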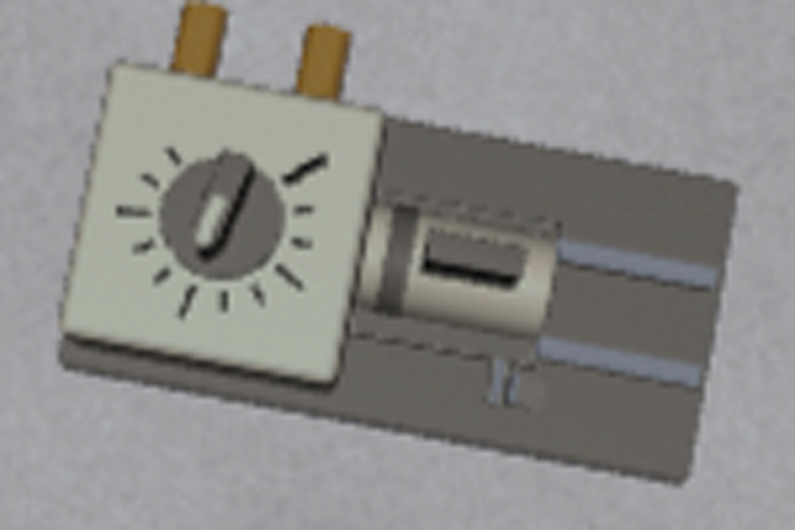

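View pics/s4.png

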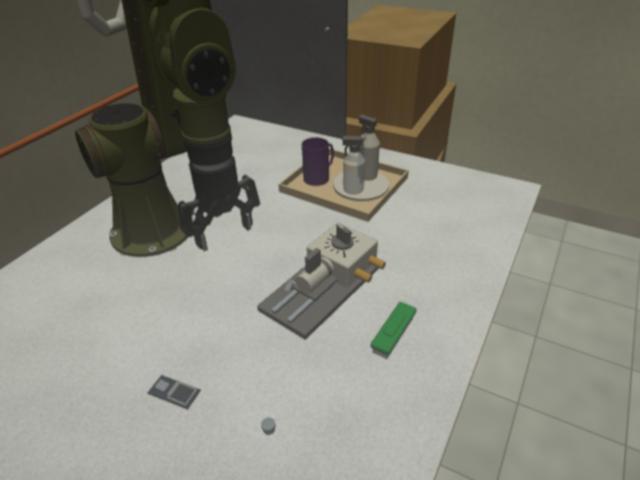

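The dial bar reads 168° in the unit's frame, which is six clicks. The cartridge sits against the head with its lug (496,380 in the crop) past the catch (515,385). The jug, bottles, brush, aerator and mousetrap are where they were. I'm handing the job in.

Run:
```python
from h import *
print(robot.finish_job()); st()
```

```text
the job is handed in; nothing more can be done
None
the job is handed in; nothing more can be done
```

The cartridge is home and latched, the dial is on six months, and the job was handed in at about 15 s of the 54 s allowed. No check failed or disagreed with another.

- **Cartridge:** I gripped the fin and pushed about 49 mm to the hard stop, where 23 N gave no further motion. A gentle 13 N pull back gave only 2 to 3 mm before the catch held it. I then pushed it home again and let go. The last pictures show it against the head with its lug just past the catch.
- **Dial:** It stood at three clicks, with the bar at about 240° in the unit's frame. I turned it 72° clockwise and felt almost no torque before letting go. The last depth image put the bar at 168.0°, with the white line (nose) end at about 165°, so it is resting in click six.
- **Surroundings:** By eye, the jug, both spray bottles, brush, aerator and mousetrap stand as they did at the start. The arm was well clear of everything at hand-in.

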